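# Fit a snap ring over a grooved shaft with spreading pliers and hold it at the groove

### The arm

A 6-joint arm with a two-finger parallel gripper is mounted at the origin on the work surface; the furniture and walls round the work are solid. World frame = base frame: x ahead of the robot, y to its left, z up, the work surface at z = 0. Lengths are in m, angles in degrees, forces in N, time in s.
With the tool pointing down it reaches from about 0.275 to 0.825 m from the base axis. Payload 4.9 kg.
Tool frame: the origin (TCP) lies midway between the tips of the shut fingers; the grasp point (between the pads) lies 19 mm behind it; z points along the fingers, y is the line along which they close (so a half turn about z gives the same grasp; the last joint's range is limited). The gripper opens to 85 mm and grips with 20 to 120 N. Pads are 22 mm wide; open, the fingers measure 114 mm over their backs; the gripper's body (76 mm by 85 mm) begins 54 mm behind the grasp point. The pads swing forward as they close: fully open they stand 13 mm farther back than shut.
Start: joints at [-76.96, 18.69, -11.035, 60.275, 0, 82.311], TCP at [0.195, -0.514, 0.231] pointing down, gripper open.
Joint ranges: [-152.03, 152.03], [-55.5, 102.48], [-74.3, 77.21], [-110.64, 120.58], [-84.22, 78.4], [-180, 180]. Speed limits (degrees/s): [147.25, 147.25, 180, 180, 180, 180].

### API

Orientations are given as [roll, pitch, yaw] about the fixed x, y, z axes, in that order (R = Rz(yaw) Ry(pitch) Rx(roll)).
In Python, from plant import manip gives the robot as it stands. The module is installed in compiled form; this text tells all that it offers.
- The arm moves only by the tool apply_moves, never from a script. Its argument "plan" is a list of rows, each a list of 6 numbers: the shift along the tool's x, y, z as a fraction of full scale, then the turn, a rotation vector about the tool's x, y, z as a fraction of full scale. A call has 1 to 20 rows; each row is the pose to reach, as a shift and turn from the pose commanded when the call began, along the tool's axes at that moment, turning the shorter way round; what a row does not reach only later rows make up. Full scale, the value 1, is 250 mm for a shift and 180 degrees for a turn. A row lasts 1/10 s, in which the tool goes at most 50 mm and 8.59 degrees, less where a joint would pass 70% of its speed; a pose out of reach is approached as far as the arm can. A call with a number of a shift or a turn outside -1 to 1 is refused whole. A call with a gripper value outside its range is refused whole. "claw" is the opening, from -1 (shut) to 1 (fully open), set as the call begins (left out, the last holds). The fingers move at their own pace and stop on an object; "squeeze" is the grip in N (left out, the last holds). Time passes only in rows, so rows that repeat a pose let the fingers close. It gives the time, the measured TCP pose, the force, the opening and the grip force at its end, in the units of the state.
- manip.get_state(): the state, without advancing time (a new reading comes with each control period).
- manip.snapshot(name): name is "scene" or "top" or "wrist"; returns a dict with "image" (384x512x3 uint8, red, green, blue), "fx", "fy", "cx", "cy" (pixels), "rvec" (rotation vector, rad) and "tvec" (3), from world to camera coordinates, as OpenCV has them. Camera axes: x right, y down, z forward; pixel columns grow to the right and rows downward; lengths in m; the calibration is good to about 2 mm. The wrist camera is an equidistant fisheye: a pixel r from the principal point sees the ray r / f radians off the axis. A picture is of the moment at which its call begins. There is no depth.
- manip.finish_job(): hands the job in; it is judged then, once.
The state is a dict: "time_s": time; "q": joint angles; "joint_vel": joint speeds; "joint_torque": joint torques, N m; "ee_pos": TCP position; "tcp_rot": TCP orientation; "force": force on the tool from outside, world axes, zero at the start; "ft_torque": the same for the moment, N m; "width": finger opening in m; "finger_force": force on a finger pad.
Only numpy, scipy, OpenCV 4.12 (cv2) and the standard library are available. Lean on these libraries where they do the work, as an engineer would, in place of code of your own. Each camera call takes 0.05 s, during which the arm holds its last target. There are 200 camera calls.

### The job

Lock the carriage of the slide unit by turning its clamp knob clockwise as far as it goes. Then take the spreading pliers out of their stand by squeezing their two handles fully together, so that their tips carry the snap ring spread open, lower the ring over the grooved shaft on the carriage until it lies level inside the height of the groove, and finish holding the squeezed pliers there, with the ring still spread round the shaft and not pressed against it; do not let go. Never drop the ring, and leave the handheld meter where it lies.

Things in the scene. Friction and masses are not known exactly. Their poses are not given: they have to be found in the camera images.
- slide_unit: Fixed slide unit on the bench: dark steel base plate 100 (x) x 230 (y) x 10 mm. Origin: centre of its underside; y is the direction of sliding, z up. Its aluminium carriage (92 x 140 mm, flat top 34 mm above the bench) carries the grooved steel shaft (at carriage y = +42 mm) and the clamp knob (at carriage y = -42 mm).
- carriage (a joint): Position of the carriage along the slide unit's y, -0.035 to 0.035 m, 0 in the middle. It slides with about 1 N while the knob is loose; with the knob at its stop a brake resists about 20 N.
- clamp_knob (a joint): Turn of the clamp knob, rad: 0 loose, 1.5 at the stop, where the carriage is locked (counts above 1.25); grows clockwise seen from above. At 0 its grip bar lies along the slide unit's x: the bar's direction is the unit's yaw minus this value. It stays where it is left; about 0.2 N m turns it.
- clamp_knob_grip (a point): Point on the knob's vertical axis at the height to grip, 71 mm above the bench. The black grip bar is 42 mm long, 14 mm thick and stands 46 to 78 mm above the bench, on a round foot. The shaft is 84 mm away.
- groove (a point): Point on the shaft's vertical axis at mid-height of its groove, 68 mm above the bench. Shaft diameter 22 mm; groove 14 mm high (61 to 75 mm above the bench), 17 mm in diameter; above it 7 mm of full diameter, then a cone narrowing to 10 mm at the top, 94 mm above the bench. 11 mm below the groove is a 28 mm collar.
- stand: Fixed stand for pliers and ring: base 120 x 90 mm, a block with two supports 42 mm high under the ring and a rear post (17 x 28 mm, 132 mm high) at x = +28 mm with a pocket open at the top, into which a tang on the pliers' back hangs 28 mm deep. Origin: underside, below the pliers' tips; x points from ring to post. Lift the pliers straight up by 40 mm or more before going sideways.
- pliers: Loose reverse-action spreading pliers, steel, about 0.18 kg, hanging upright in the stand (leaning up to 3 degrees), ring on the tips; x, y as the stand's. Origin: midway between the tips at the ring's mid-plane, about 45 mm above the bench. Hinges 90 mm above it; tips reach 7 mm below it. Width over the handles (y) 60 to 65 mm relaxed, 40 mm squeezed. Tang at x = +28 mm, 61 to 92 mm up.
- pliers_grip (a point): Point midway between the two black handles, 155 mm above the pliers' origin, about 0.20 m above the bench. The handles are plates 24 mm wide (x), 141 to 169 mm above the origin, facing outwards along y: close the fingers along the pliers' y. About 15 N squeezes them to their stop; carry with 40 to 60 N.
- lever_l (a joint): Turn of one pliers lever (the other mirrors it), rad: 0 relaxed (spring return), 0.154 squeezed to the stop (a hard grip gives up to 0.02 more).
- ring: Loose sprung steel snap ring, 30 g, 6 mm wire, pear-shaped, flat, 65 mm long (x), 34 mm wide closed. Origin: middle of its opening at mid-thickness; x points to the two ears on the pliers' tips, at x = +26 mm. Inner width (y) 19 mm closed, 31 mm spread; along x the shaft has 8 mm to spare. Pliers squeezed: origin 23 mm from the pliers' axis, away from the tang, 0 to 2 mm above the pliers' origin.
- ring_arm_l (a joint): Opening of one arm of the ring (the other mirrors it), rad: 0 closed, about 0.23 when the pliers are squeezed to their stop; counts as spread above 0.18.
- meter: Bystander: loose handheld meter lying on the bench behind the work, 112 x 42 x 18 mm, origin at the centre of its underside.

How it is judged (in metres and radians):
On the way, in this order (a step that is already met when the one before it is completed fails the run):
1. the clamp knob is turned to its stop, the carriage locked, while the pliers still hang in the stand (value of joint clamp_knob above 1.25 rad and distance of pliers from where it was at the start of the episode below 0.03 m), for 0.2 s.
2. the ring is carried spread on the tips of the squeezed pliers, clear above the stand (height (world z) of ring above 0.08 m and value of joint ring_arm_l above 0.18 rad and contact force between the fingers and pliers above 3 N and contact force between ring and stand below 0.1 N), for 0.2 s.
At the end, for the whole second after the job is handed in: Knob above 1.25 rad; fingers hold the pliers squeezed (lever > 0.12 rad); ring on their tips, spread (arm > 0.18 rad), round the shaft: origin within 10 mm of its axis and 4.5 mm of groove mid-height, tilt < 0.2 rad, still; ring and pliers press on the slide unit with less than 2 N each (value of joint clamp_knob above 1.25 rad and horizontal distance between ring and groove below 0.01 m and z of ring in the frame of groove between -0.0045 and 0.0045 m and angle between ring's own z axis and vertical below 0.2 rad and value of joint ring_arm_l above 0.18 rad and value of joint lever_l above 0.12 rad and contact force between the fingers and pliers above 3 N and contact force between ring and pliers above 0.5 N and contact force between each of ring, pliers and slide_unit below 2 N and linear speed of ring below 0.02 m/s); the arm keeps its last pose, push and grip.
It fails at once if the handheld meter is shoved more than 25 mm (distance of meter from where it was at the start of the episode above 0.025 m).
It fails at once if the ring is dropped (height (world z) of ring below 0.03 m).
It also fails if it takes over 58 s, if anything falls off the work surface, if the arm or the gripper's body presses on something with over 40 N, if the wrist force passes 120 N, or if a joint passes its speed limit or range.

## Working session

There is one attempt and no reset: what is moved stays moved. The work goes in short steps, Python scripts to look and compute and a tool call to move; the robot and the scene stay as the last step left them, time stands still between calls to the robot, and variables do not carry over. Pictures are saved under pics/ and viewed, at most 10 in all, crops included, and the job is handed in when it is done.

Besides the shell and the picture viewer there is one more tool, called after "Request:" as name(argument=value, ...) on one line, values as JSON. apply_moves: Moves the arm, as the interface text tells. Its arguments: {"type":"object","properties":{"plan":{"type":"array","items":{"type":"array","items":{"type":"number","minimum":-1,"maximum":1}}},"claw":{"type":"number"},"squeeze":{"type":"number"}},"required":["plan"]}

```bash
mkdir -p pics; cat > h.py <<'E'
import numpy as np,cv2
from scipy.spatial.transform import Rotation as R
from plant import manip
def snap(n,f):
    s=manip.snapshot(n); cv2.imwrite(f'pics/{f}.png',cv2.cvtColor(s['image'],cv2.COLOR_RGB2BGR))
    np.savez(f'pics/{f}.npz',**{k:v for k,v in s.items()}); return s
def load(f): return dict(np.load(f'pics/{f}.npz'))
def ray(s,u,v,fish=False):
    x=np.array([(u-s['cx'])/s['fx'],(v-s['cy'])/s['fy']])
    if fish:
        t=np.linalg.norm(x); d=np.r_[x/t*np.sin(t),np.cos(t)] if t>0 else np.array([0,0,1.])
    else: d=np.r_[x,1]
    M=R.from_rotvec(np.ravel(s['rvec'])).as_matrix()
    return -M.T@np.ravel(s['tvec']),M.T@d
def atz(s,u,v,z,fish=False):
    c,d=ray(s,u,v,fish); return c+d*(z-c[2])/d[2]
def proj(s,P,fish=False):
    M=R.from_rotvec(np.ravel(s['rvec'])).as_matrix(); p=M@np.asarray(P,float)+np.ravel(s['tvec'])
    if fish:
        r=np.hypot(p[0],p[1]); t=np.arctan2(r,p[2]); q=p[:2]/max(r,1e-9)*t
    else: q=p[:2]/p[2]
    return np.array([s['fx']*q[0]+s['cx'],s['fy']*q[1]+s['cy']])
def tri(obs):
    A=np.zeros((3,3));b=np.zeros(3)
    for s,u,v,f in obs:
        c,d=ray(s,u,v,f); d=d/np.linalg.norm(d); P=np.eye(3)-np.outer(d,d); A+=P;b+=P@c
    return np.linalg.solve(A,b)
def move(target,rot):
    """shift in fraction along tool axes, rotvec fraction, to world target pos, rot (euler xyz deg)"""
    st=manip.get_state(); r0=R.from_euler('xyz',st['tcp_rot'],degrees=True)
    sh=r0.inv().apply(np.array(target)-st['ee_pos'])/.25
    rv=(r0.inv()*R.from_euler('xyz',rot,degrees=True)).as_rotvec()/np.pi
    return np.round(np.r_[sh,rv],4)
E
python3 - <<'E'
from h import *
for n in['scene','top','wrist']:
    s=snap(n,n+'0'); print(n,s['fx'],s['cx'],s['cy'],ray(s,256,192,n=='wrist'))
print(manip.get_state())
a=[cv2.imread(f'pics/{n}0.png') for n in('scene','top')]
E
```

```text
scene 372.78070088528744 254.0829022572154 198.4242203007738 (array([0.19876911, 0.45849336, 0.7486853 ]), array([ 0.39707699, -0.58413549, -0.70812359]))
top 436.8148873659919 253.60883719613918 194.70020440017512 (array([0.3593044 , 0.0015966 , 0.97434788]), array([ 0.19014774, -0.02072821, -0.98157137]))
wrist 297.3186396354542 255.05709145645017 192.5317095560386 (array([ 0.25727975, -0.48978043,  0.37424575]), array([-0.24239317, -0.09297331, -0.96571296]))
{'time_s': 0.15, 'q': array([-7.69593492e+01,  1.87218469e+01, -1.10777529e+01,  6.02731761e+01,
        4.44037082e-05,  8.23128331e+01]), 'joint_vel': array([-0.1213722 , -0.18908355,  0.22919749,  0.0859145 ,  0.01277054,
        0.05456598]), 'joint_torque': array([ 1.03566948e-03, -4.43703711e+01,  2.62665671e+01,  1.04541323e-02,
       -1.38804330e-04,  1.35736585e-06]), 'ee_pos': array([ 0.19459346, -0.51397588,  0.23069443]), 'tcp_rot': array([-1.79927884e+02, -9.77881781e-03,  2.07278115e+01]), 'force': array([0.36363313, 0.18079466, 0.05846052]), 'ft_torque': array([0.02832298, 0.00076305, 0.04406398]), 'finger_force': 0.0, 'width': 0.08528299538011393}
```

View pics/top0.png

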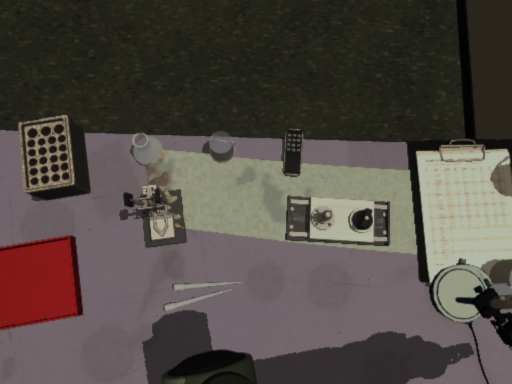

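View pics/scene0.png

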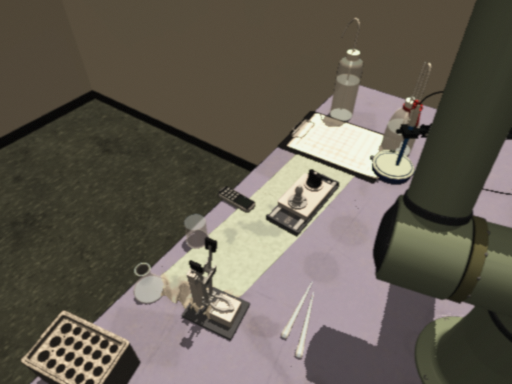

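Top view: the slide unit is at about (338,220), with the shaft at (322,217) and the knob at (364,218). The stand with the pliers is at (160,218) and the meter at (293,152). Next I'll enlarge these areas.

```bash
python3 - <<'E'
from h import *
def crop(f,u,v,w,h):
    im=cv2.imread(f'pics/{f}.png')[v:v+h,u:u+w]; return cv2.resize(cv2.convertScaleAbs(im,alpha=1.5,beta=15),(400,300),interpolation=cv2.INTER_CUBIC)
t=np.hstack([crop('top0',280,180,120,90),crop('top0',110,170,100,75)])
b=np.hstack([crop('scene0',260,160,100,75),crop('scene0',160,230,120,90)])
cv2.imwrite('pics/m1.png',np.vstack([t,b]))
E
```

```text
(no output)
```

View pics/m1.png

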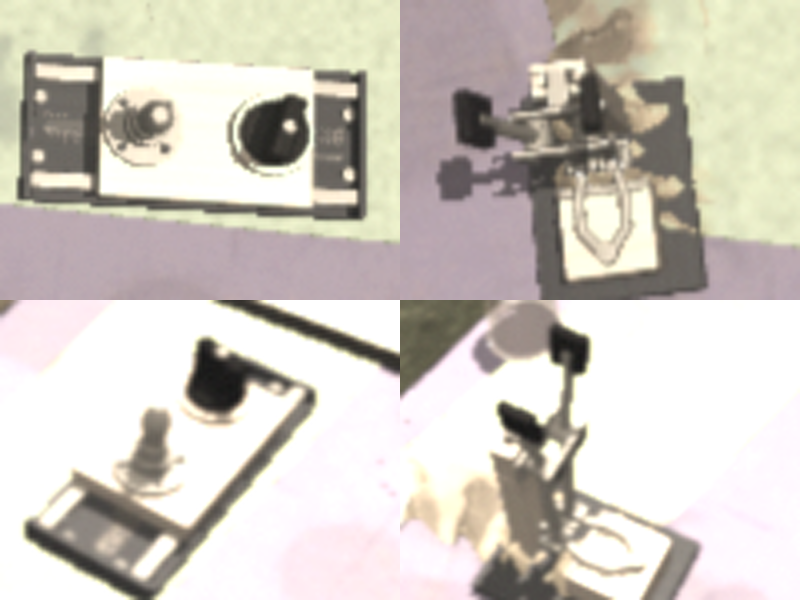

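Crops. Slide unit (top-left): base corners at (25,52), (365,72), (363,217) and (18,198), shaft top at (160,115), knob around (270,130). Stand (top-right): handles at (472,118) and (590,100). In the scene crops: shaft top at (157,412), handles at (570,350) and (520,424).

```bash
python3 - <<'E'
from h import *
t=load('top0');s=load('scene0')
T1=lambda u,v:(280+u/3.3333,180+v/3.3333)
T2=lambda u,v:(110+(u-400)/4,170+v/4)
S1=lambda u,v:(260+u/4,160+(v-300)/4)
S2=lambda u,v:(160+(u-400)/3.3333,230+(v-300)/3.3333)
C=[atz(t,*T1(*p),.01) for p in[(25,52),(365,72),(363,217),(18,198)]]
print('base',np.round(C,4),'ctr',np.mean(C,0),[np.linalg.norm(C[i]-C[i-1]) for i in range(4)])
d=(C[0]+C[3]-C[1]-C[2]);print('yaw of y axis',np.degrees(np.arctan2(d[1],d[0])))
print('carr corners',[np.round(atz(t,*T1(*p),.034),4) for p in[(104,55),(315,67),(313,210),(98,192)]])
print('shaft top',atz(t,*T1(160,115),.094),atz(s,*S1(157,410),.092),'foot',atz(t,*T1(138,132),.036))
print('knob', atz(t,*T1(268,138),.036))
print('bar ends top',atz(t,*T1(295,100),.078))
print('meter',atz(t,293,152,.018))
print('handles top',atz(t,*T2(472,118),.2),atz(t,*T2(590,98),.2))
print('handles scene',atz(s,*S2(570,350),.2),atz(s,*S2(520,424),.2))
print('tri',tri([(t,*T2(472,118),0),(s,*S2(520,424),0)]),tri([(t,*T2(590,98),0),(s,*S2(570,350),0)]),tri([(t,*T2(472,118),0),(s,*S2(570,350),0)]))
print('stand base',[np.round(atz(t,*T2(*p),.01),4) for p in[(685,78),(707,288),(543,294)]])
print('ring tip',atz(t,*T2(612,262),.045))
E
```

```text
base [[ 0.5399 -0.0898  0.01  ]
 [ 0.5328 -0.3202  0.01  ]
 [ 0.435  -0.3157  0.01  ]
 [ 0.4415 -0.0862  0.01  ]] ctr [ 0.48728258 -0.20297837  0.01      ] [np.float64(0.09852754259150028), np.float64(0.23050907452032718), np.float64(0.09790428156131341), np.float64(0.22957231747733983)]
yaw of y axis 88.30351702535923
carr corners [array([ 0.5349, -0.1396,  0.034 ]), array([ 0.5309, -0.2791,  0.034 ]), array([ 0.4368, -0.2754,  0.034 ]), array([ 0.4447, -0.1358,  0.034 ])]
shaft top [ 0.48734174 -0.16502157  0.094     ] [ 0.48689928 -0.15894126  0.092     ] foot [ 0.4842095  -0.16156015  0.036     ]
knob [ 0.48261549 -0.24650831  0.036     ]
bar ends top [ 0.5014991  -0.25286032  0.078     ]
meter [ 0.63958275 -0.10048818  0.018     ]
handles top [0.48902715 0.21393689 0.2       ] [0.49962781 0.16199321 0.2       ]
handles scene [0.49606874 0.16528988 0.2       ] [0.48697776 0.21717745 0.2       ]
tri [0.48965632 0.21514669 0.19525047] [0.49981231 0.16269209 0.19467188] [0.47375305 0.19591837 0.25391504]
stand base [array([0.547 , 0.1491, 0.01  ]), array([0.43  , 0.1305, 0.01  ]), array([0.4243, 0.2198, 0.01  ])]
ring tip [0.4398046  0.17674537 0.045     ]
```

```bash
python3 - <<'E'
from h import *
print(move([.4855,-.2495,.20],[180,0,178]))
E
```

```text
[ 1.4627e+00 -5.7740e-01  1.2380e-01 -0.0000e+00 -6.0000e-04 -8.7370e-01]
```

Request:
apply_moves(plan=[[0,0,-0.2,0,0,0],[0.1,-0.05,-0.2,0,0,-0.04],[0.3,-0.12,-0.2,0,0,-0.09],[0.5,-0.2,-0.2,0,0,-0.14],[0.7,-0.27,-0.2,0,0,-0.18],[0.9,-0.35,-0.15,0,0,-0.23],[1,-0.4,-0.1,0,0,-0.27],[1,-0.58,0,0,0,-0.31],[1,-0.58,0,0,0,-0.36],[1,-0.58,0,0,0,-0.4],[1,-0.58,0,0,0,-0.44]], claw=1)

```text
time_s: 1.25
ee_pos: [0.3769, -0.2894, 0.2308]
tcp_rot: [-180.0, -0.1, 100.3]
force: [0.3, -0.1, 0.0]
width: 0.0853
finger_force: 0.0
```

```bash
python3 - <<'E'
from h import *
print(manip.get_state()['q'],move([.4855,-.2495,.20],[180,0,178]))
E
```

```text
[-4.64229836e+01  1.08447933e+01 -2.16825305e+01  5.75379365e+01
 -5.63371839e-04  3.32867683e+01] [ 7.910e-02  4.559e-01  1.229e-01  0.000e+00 -4.000e-04 -4.317e-01]
```

Request:
apply_moves(plan=[[0.02,0.15,0.03,0,0,-0.05],[0.05,0.3,0.08,0,0,-0.1],[0.08,0.456,0.12,0,0,-0.15],[0.08,0.456,0.123,0,0,-0.2],[0.08,0.456,0.123,0,0,-0.24],[0.08,0.456,0.123,0,0,-0.29],[0.08,0.456,0.123,0,0,-0.34],[0.08,0.456,0.123,0,0,-0.385],[0.08,0.456,0.123,0,0,-0.432],[0.08,0.456,0.123,0,0,-0.432],[0.08,0.456,0.123,0,0,-0.432]])

```text
time_s: 2.35
ee_pos: [0.4859, -0.2509, 0.2003]
tcp_rot: [180.0, -0.0, 177.5]
force: [1.0, -0.7, -0.1]
width: 0.0853
finger_force: 0.0
```

```bash
python3 - <<'E'
from h import *
s=snap('wrist','w1'); im=cv2.imread('pics/w1.png')
print(manip.get_state()['q'],ray(s,256,192,True))
for n,p in dict(knob=[.4855,-.2495,.078],shaft=[.488,-.1655,.094]).items(): print(n,proj(s,p,True))
cv2.imwrite('pics/w1b.png',cv2.resize(im,(800,600),interpolation=cv2.INTER_CUBIC))
E
```

```text
[-3.50410857e+01  1.96636262e+01 -1.43456370e+01  5.60087082e+01
 -2.25273000e-04 -3.25847595e+01] (array([ 0.42040806, -0.2471716 ,  0.34400315]), array([ 0.26043646, -0.00682984, -0.96546683]))
knob [255.21265552 185.04206262]
shaft [348.78549598 188.32836036]
```

View pics/w1b.png

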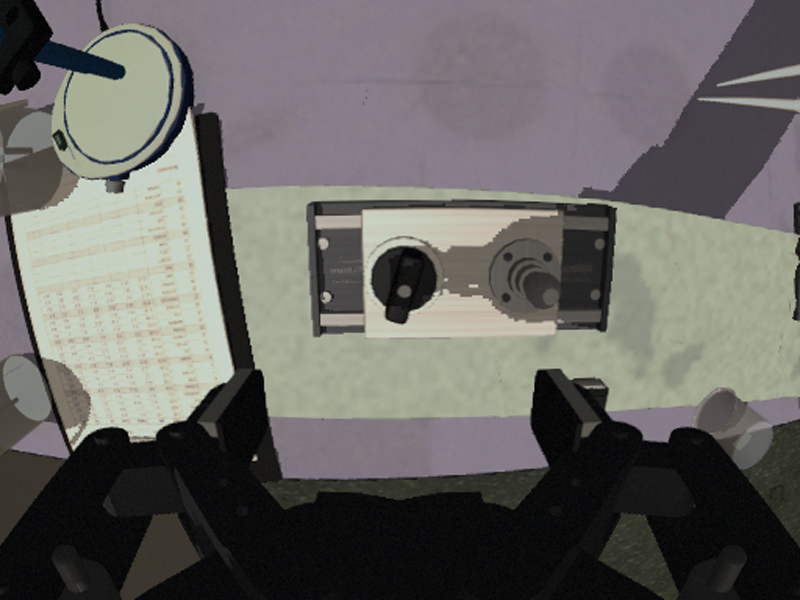

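Wrist view: knob at about (402,284), its bar running from roughly (407,250) to (397,320). Shaft top at (543,290). Both agree with my estimates to within 2 px.

```bash
python3 - <<'E'
from h import *
s=load('w1');k=1.5625
P=lambda u,v,z:atz(s,u/k,v/k,z,True)
a,b=P(407,250,.078),P(397,320,.078);print(a,b,np.linalg.norm(a-b),(a+b)/2,np.degrees(np.arctan2(*(b-a)[[1,0]])))
print('shaft',P(543,290,.094),'disc',P(526,278,.036),'knobfoot',P(405,274,.04))
im=cv2.imread('pics/w1.png')[150:220,220:300];cv2.imwrite('pics/w1c.png',cv2.resize(cv2.convertScaleAbs(im,alpha=2.5,beta=20),(640,560),interpolation=cv2.INTER_CUBIC))
E
```

```text
[ 0.46239988 -0.24375045  0.078     ] [ 0.50451227 -0.25137271  0.078     ] 0.04279663712861025 [ 0.48345607 -0.24756158  0.078     ] -10.259355318983893
shaft [ 0.48542354 -0.16680814  0.094     ] disc [ 0.49139911 -0.16103192  0.036     ] knobfoot [ 0.48457172 -0.24522898  0.04      ]
```

View pics/w1c.png

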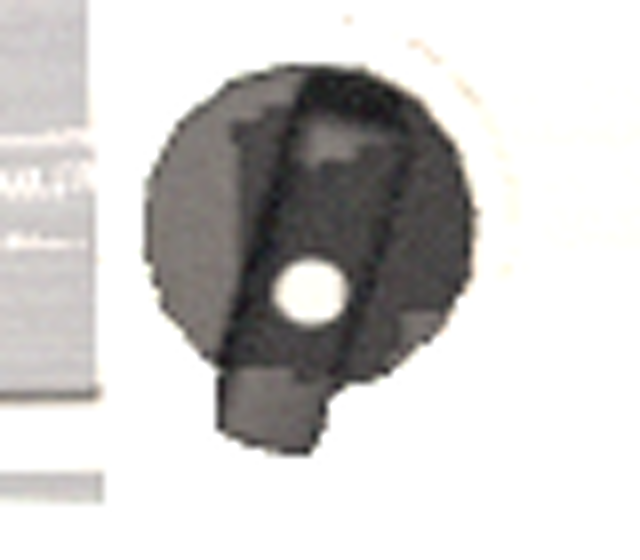

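```bash
python3 - <<'E'
from h import *
s=load('w1')
for c,th in [((.4845,-.248),-16),((.4845,-.248),-12),((.4855,-.2495),-16)]:
    a=np.radians(th);x=np.array([np.cos(a),np.sin(a)]);y=np.array([-x[1],x[0]])
    print(c,th)
    for z in(.078,.046): print(z,[tuple(np.round((proj(s,[*(np.array(c)+i*.021*x+j*.007*y),z],True)-[220,150])*8)) for i,j in((1,1),(1,-1),(-1,-1),(-1,1))])
E
```

```text
(0.4845, -0.248) -16
0.078 [(np.float64(310.0), np.float64(454.0)), (np.float64(194.0), np.float64(427.0)), (np.float64(278.0), np.float64(82.0)), (np.float64(398.0), np.float64(111.0))]
0.046 [(np.float64(307.0), np.float64(378.0)), (np.float64(202.0), np.float64(354.0)), (np.float64(278.0), np.float64(42.0)), (np.float64(385.0), np.float64(68.0))]
(0.4845, -0.248) -12
0.078 [(np.float64(323.0), np.float64(452.0)), (np.float64(205.0), np.float64(434.0)), (np.float64(264.0), np.float64(83.0)), (np.float64(386.0), np.float64(104.0))]
0.046 [(np.float64(319.0), np.float64(377.0)), (np.float64(213.0), np.float64(360.0)), (np.float64(266.0), np.float64(44.0)), (np.float64(375.0), np.float64(62.0))]
(0.4855, -0.2495) -16
0.078 [(np.float64(298.0), np.float64(463.0)), (np.float64(182.0), np.float64(436.0)), (np.float64(265.0), np.float64(91.0)), (np.float64(385.0), np.float64(120.0))]
0.046 [(np.float64(296.0), np.float64(386.0)), (np.float64(191.0), np.float64(362.0)), (np.float64(266.0), np.float64(51.0)), (np.float64(374.0), np.float64(76.0))]
```

```bash
python3 - <<'E'
from h import *
print(move([.4845,-.248,.052],[180,0,165]),move([.4845,-.248,.052],[180,0,165])*1)
E
```

```text
[ 6.100e-03  1.120e-02  5.935e-01  0.000e+00 -1.000e-04  6.970e-02] [ 6.100e-03  1.120e-02  5.935e-01  0.000e+00 -1.000e-04  6.970e-02]
```

Request:
apply_moves(plan=[[0.006,0.011,0.12,0,0,0.04],[0.006,0.011,0.26,0,0,0.07],[0.006,0.011,0.4,0,0,0.07],[0.006,0.011,0.52,0,0,0.07],[0.006,0.011,0.593,0,0,0.07],[0.006,0.011,0.593,0,0,0.07],[0.006,0.011,0.593,0,0,0.07]])

```text
time_s: 3.1
ee_pos: [0.4847, -0.2482, 0.0525]
tcp_rot: [180.0, -0.0, 165.0]
force: [0.3, 0.1, 1.2]
width: 0.0855
finger_force: 0.0
```

Request:
apply_moves(plan=[[0,0,0,0,0,0],[0,0,0,0,0,0],[0,0,0,0,0,0],[0,0,0,0,0,0],[0,0,0,0,0,0],[0,0,0,0,0,0],[0,0,0,0,0,0],[0,0,0,0,0,0]], claw=-1, squeeze=50)

```text
time_s: 3.9
ee_pos: [0.4852, -0.2484, 0.0528]
tcp_rot: [-180.0, 0.1, 165.1]
force: [-0.2, 1.0, 4.6]
width: 0.013
finger_force: 51.1
```

Request:
apply_moves(plan=[[0,0,0,0,0,0.04],[0,0,0,0,0,0.08],[0,0,0,0,0,0.12],[0,0,0,0,0,0.16],[0,0,0,0,0,0.2],[0,0,0,0,0,0.24],[0,0,0,0,0,0.28],[0,0,0,0,0,0.31],[0,0,0,0,0,0.34],[0,0,0,0,0,0.37],[0,0,0,0,0,0.39],[0,0,0,0,0,0.4],[0,0,0,0,0,0.4]])

```text
time_s: 5.2
ee_pos: [0.4854, -0.248, 0.0528]
tcp_rot: [179.9, -0.0, 93.1]
force: [1.0, 2.5, 5.3]
width: 0.0132
finger_force: 49.0
```

```bash
python3 - <<'E'
from h import *
print(manip.get_state()['ft_torque'],manip.get_state()['q'])
E
```

```text
[ 0.35989313 -0.1906405  -0.00998174] [-34.85887917  28.73915451 -24.85872027  36.33289253   0.06284455
  52.03852366]
```

Request:
apply_moves(plan=[[0,0,0,0,0,0.01],[0,0,0,0,0,0.02],[0,0,0,0,0,0.03],[0,0,0,0,0,0.03]])

```text
time_s: 5.6
ee_pos: [0.4854, -0.2481, 0.0529]
tcp_rot: [179.9, 0.0, 87.9]
force: [-0.6, 0.9, 5.1]
width: 0.0135
finger_force: 62.6
```

```bash
python3 - <<'E'
from h import *
print(manip.get_state()['ft_torque'],manip.get_state()['q'])
E
```

```text
[ 0.17973362 -0.05465222  1.50787919] [-3.48415794e+01  2.87358883e+01 -2.48517312e+01  3.63296803e+01
  1.51088954e-02  5.72177804e+01]
```

Request:
apply_moves(plan=[[0,0,0,0,0,-0.015],[0,0,0,0,0,-0.015],[0,0,0,0,0,-0.015],[0,0,0,0,0,-0.015],[0,0,0,0,0,-0.015],[0,0,-0.05,0,0,-0.015],[0,0,-0.2,0,0,-0.015],[0,0,-0.4,0,0,-0.015],[0,0,-0.6,0,0,-0.015],[0,0,-0.8,0,0,-0.015],[0,0,-0.84,0,0,-0.015],[0,0,-0.84,0,0,-0.015]], claw=1)

```text
time_s: 6.8
ee_pos: [0.4859, -0.249, 0.2655]
tcp_rot: [179.7, 0.2, 90.4]
force: [0.7, -0.8, -0.7]
width: 0.0856
finger_force: 0.0
```

```bash
python3 - <<'E'
from h import *
s=snap('wrist','w2'); t=snap('top','t2')
im=cv2.imread('pics/w2.png')
for n,p in dict(knob=[.4845,-.248,.078],shaft=[.487,-.1645,.094]).items(): print(n,proj(s,p,True),proj(t,p))
a=cv2.resize(im,(400,300))
u,v=proj(s,[.486,-.2,.06],True).astype(int);print(u,v)
u0,v0=max(u-60,0),max(v-45,0);c=cv2.resize(im[v0:v0+90,u0:u0+120],(400,300),interpolation=cv2.INTER_CUBIC)
tc=cv2.resize(cv2.imread('pics/t2.png')[180:270,280:400],(400,300),interpolation=cv2.INTER_CUBIC)
print(u0,v0)
cv2.imwrite('pics/m2.png',np.vstack([np.hstack([a,tc]),np.hstack([cv2.convertScaleAbs(c,alpha=1.5,beta=20),tc*0])]))
E
```

```text
knob [252.2886799  171.95849466] [366.36460678 218.02539994]
shaft [255.10411341  96.99392515] [327.74673072 214.65927054]
253 128
193 83
```

View pics/m2.png

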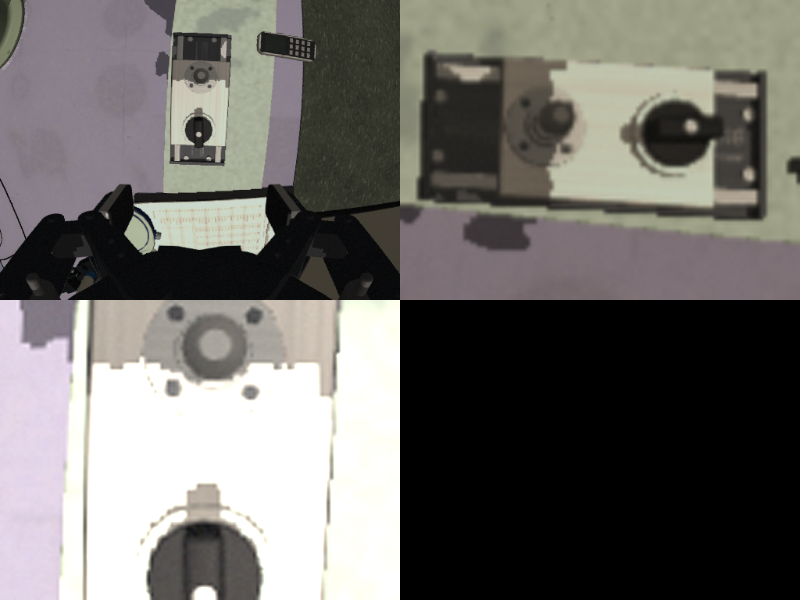

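The knob bar now lies along y, so it is at its stop. The shaft top in the wrist view is at about (257.2,96.2), and in the top view at (327.7,214.5).

```bash
python3 - <<'E'
from h import *
s=load('w2');t=load('t2')
print('shaft w',atz(s,257.2,96.2,.094,True),'t',atz(t,327.7,214.5,.094),'bolts',atz(s,256.9,98.6,.037,True), 'knob bar dot',atz(t,280+290/3.333,180+127/3.333,.078))
a=np.array([.4947,.189]) # handles mid
print(move([.4947,.189,.28],[180,0,190]))
E
```

```text
shaft w [ 0.48917892 -0.16363826  0.094     ] t [ 0.48732533 -0.16440639  0.094     ] bolts [ 0.48951437 -0.16344426  0.037     ] knob bar dot [ 0.4843729  -0.24934178  0.078     ]
[ 1.7468e+00  5.4100e-02 -7.2600e-02 -0.0000e+00 -4.0000e-04 -5.5340e-01]
```

Request:
apply_moves(plan=[[0.1,0,-0.05,0,0,-0.045],[0.25,0,-0.1,0,0,-0.09],[0.42,0.01,-0.1,0,0,-0.135],[0.6,0.02,-0.1,0,0,-0.18],[0.75,0.03,-0.1,0,0,-0.225],[0.87,0.04,-0.1,0,0,-0.27],[0.96,0.05,-0.1,0,0,-0.315],[1,0.05,-0.1,0,0,-0.36],[1,0.05,-0.1,0,0,-0.405],[1,0.05,-0.1,0,0,-0.45],[1,0.05,-0.1,0,0,-0.495],[1,0.05,-0.1,0,0,-0.54],[1,0.05,-0.1,0,0,-0.553],[1,0.05,-0.1,0,0,-0.553]])

```text
time_s: 8.3
ee_pos: [0.4941, 0.0021, 0.285]
tcp_rot: [179.9, -0.2, -170.1]
force: [0.0, 0.4, 0.7]
width: 0.0854
finger_force: 0.0
```

```bash
python3 - <<'E'
from h import *
print(move([.4947,.189,.29],[180,0,190]),manip.get_state()['q'])
s=snap('wrist','w3')
im=cv2.imread('pics/w3.png');h=proj(s,[.4947,.189,.2],True).astype(int);print(h)
cv2.imwrite('pics/w3b.png',cv2.convertScaleAbs(cv2.resize(im,(800,600),interpolation=cv2.INTER_CUBIC),alpha=1.4,beta=10))
E
```

```text
[-1.308e-01  7.361e-01 -1.940e-02  4.000e-04 -1.300e-03 -5.000e-04] [-8.32142388e+00  1.11035507e+01 -1.32415784e+01  6.59085811e+01
 -1.07583098e-03 -1.82355952e+01]
[443 228]
```

View pics/w3b.png

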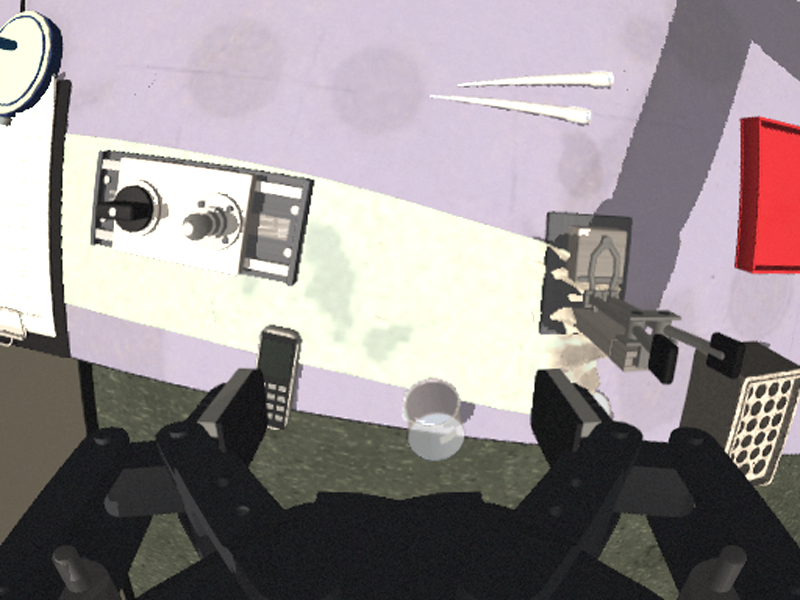

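Handles at (662,360) and (725,352), with the ring at about (603,262).

```bash
python3 - <<'E'
from h import *
s=load('w3');t=load('top0');c=load('scene0');k=1.5625
T2=lambda u,v:(110+(u-400)/4,170+v/4)
S2=lambda u,v:(160+(u-400)/3.3333,230+(v-300)/3.3333)
L=tri([(s,725/k,353/k,1),(t,*T2(472,118),0),(c,*S2(520,424),0)]);Rr=tri([(s,662/k,359/k,1),(t,*T2(590,98),0),(c,*S2(570,350),0)])
print(L,Rr,(L+Rr)/2,np.linalg.norm(L-Rr),np.degrees(np.arctan2(*(L-Rr)[[1,0]]))-90)
E
```

```text
[0.48881338 0.21569605 0.19813842] [0.49876726 0.16376582 0.1984971 ] [0.49379032 0.18973094 0.19831776] 0.05287681465765084 10.850731129345775
```

Request:
apply_moves(plan=[[-0.03,0.15,-0.02,0,0,0],[-0.07,0.35,-0.02,0,0,0],[-0.1,0.53,-0.02,0,0,0],[-0.12,0.67,-0.02,0,0,0],[-0.13,0.735,-0.02,0,0,0],[-0.13,0.735,-0.02,0,0,0],[-0.13,0.735,-0.02,0,0,0]])

```text
time_s: 9.05
ee_pos: [0.4953, 0.1884, 0.2914]
tcp_rot: [-180.0, -0.1, -170.1]
force: [0.3, 0.1, -0.3]
width: 0.0851
finger_force: 0.0
```

```bash
python3 - <<'E'
from h import *
print(manip.get_state()['q'])
s=snap('wrist','w4')
im=cv2.imread('pics/w4.png');h=proj(s,[.4947,.189,.2],True);print(h)
cv2.imwrite('pics/w4b.png',cv2.convertScaleAbs(cv2.resize(im[100:280,136:376],(800,600),interpolation=cv2.INTER_CUBIC),alpha=1.4,beta=20))
E
```

```text
[ 1.28581342e+01  1.47390237e+01 -7.62220132e+00  6.77448497e+01
 -2.78394400e-02  2.91939978e+00]
[254.82550192 193.91760855]
```

View pics/w4b.png

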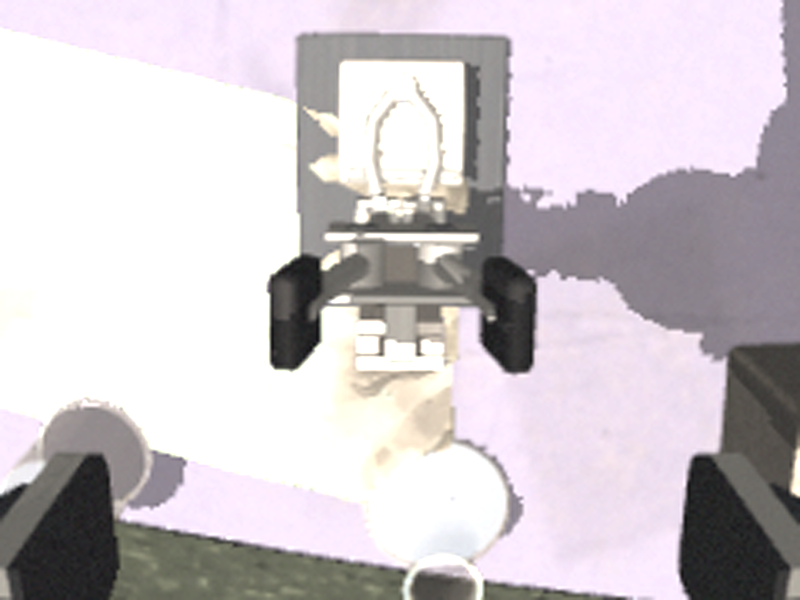

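The handles are symmetric: outer edges at u=270 and 535, v=255–370, and the ring lies straight below. Centre is within 1 mm of the estimate and yaw is correct, so I'll descend to grip.

Request:
apply_moves(plan=[[0.004,0.006,0.1,0,0,0],[0.004,0.006,0.2,0,0,0],[0.004,0.006,0.3,0,0,0],[0.004,0.006,0.37,0,0,0],[0.004,0.006,0.42,0,0,0],[0.004,0.006,0.44,0,0,0],[0.004,0.006,0.44,0,0,0]])

```text
time_s: 9.8
ee_pos: [0.4945, 0.1892, 0.182]
tcp_rot: [-180.0, -0.0, -170.1]
force: [0.3, -0.8, -0.5]
width: 0.0854
finger_force: 0.0
```

Request:
apply_moves(plan=[[0,0,0,0,0,0],[0,0,0,0,0,0],[0,0,0,0,0,0],[0,0,0,0,0,0],[0,0,0,0,0,0],[0,0,0,0,0,0],[0,0,0,0,0,0],[0,0,0,0,0,0],[0,0,0,0,0,0],[0,0,0,0,0,0]], claw=-1, squeeze=50)

```text
time_s: 10.8
ee_pos: [0.4961, 0.1899, 0.1858]
tcp_rot: [-180.0, 0.3, -170.1]
force: [-3.6, -1.7, 16.9]
width: 0.0363
finger_force: 49.1
```

```bash
python3 - <<'E'
from h import *
print({k:np.round(v,3) for k,v in manip.get_state().items()})
s=snap('wrist','w5');c=snap('scene','s5')
im=cv2.imread('pics/w5.png')
u,v=(lambda p:p.astype(int))(proj(c,[.49,.19,.12])); print(u,v)
sc=cv2.imread('pics/s5.png'); a=sc[max(v-60,0):v+60,max(u-80,0):u+80]
a=cv2.resize(a,(400,300),interpolation=cv2.INTER_CUBIC);b=cv2.resize(im[60:270,116:396],(400,300),interpolation=cv2.INTER_CUBIC)
cv2.imwrite('pics/m5.png',cv2.convertScaleAbs(np.hstack([a,b]),alpha=1.5,beta=20))
E
```

```text
{'time_s': np.float64(10.8), 'q': array([ 13.021,  18.538, -18.274,  52.894,  -0.064,   3.087]), 'joint_vel': array([-0.051,  0.025,  0.044,  0.045,  0.043,  0.071]), 'joint_torque': array([ 2.4400e-01, -3.4443e+01,  2.1477e+01, -1.8960e+00,  3.9400e-01,
       -2.2000e-02]), 'ee_pos': array([0.496, 0.19 , 0.186]), 'tcp_rot': array([-179.952,    0.297, -170.066]), 'force': array([-3.581, -1.68 , 16.878]), 'ft_torque': array([-0.561,  0.882, -0.033]), 'finger_force': np.float64(49.149), 'width': np.float64(0.036)}
208 279
```

View pics/m5.png

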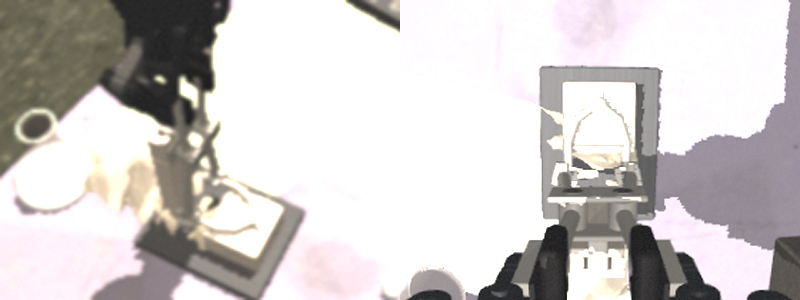

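The pliers are squeezed and the ring is spread (width 36 mm, 49 N). Lifting straight up slowly.

Request:
apply_moves(plan=[[0,0,-0.02,0,0,0],[0,0,-0.04,0,0,0],[0,0,-0.06,0,0,0],[0,0,-0.08,0,0,0],[0,0,-0.11,0,0,0],[0,0,-0.14,0,0,0],[0,0,-0.17,0,0,0],[0,0,-0.2,0,0,0],[0,0,-0.23,0,0,0],[0,0,-0.26,0,0,0],[0,0,-0.29,0,0,0],[0,0,-0.32,0,0,0],[0,0,-0.35,0,0,0],[0,0,-0.37,0,0,0],[0,0,-0.38,0,0,0],[0,0,-0.38,0,0,0],[0,0,-0.38,0,0,0]])

```text
time_s: 12.6
ee_pos: [0.4944, 0.1898, 0.2771]
tcp_rot: [-180.0, -0.0, -170.1]
force: [-0.0, -0.2, -2.3]
width: 0.036
finger_force: 50.6
```

```bash
python3 - <<'E'
from h import *
print({k:np.round(v,3) for k,v in manip.get_state().items() if k[0]!='j'})
s=snap('wrist','w6');c=snap('scene','s6');t=snap('top','t6')
pts=[]
for n in('w6','s6','t6'):
    S=load(n);print(n,proj(S,[.472,.186,.135],n[0]=='w'))
im=cv2.imread('pics/w6.png')
def cr(n,w):
    S=load(n);u,v=proj(S,[.472,.186,.15],False).astype(int);h=w*3//4;u0=max(u-w//2,0);v0=max(v-h//2,0);print(n,u0,v0)
    return cv2.resize(cv2.imread(f'pics/{n}.png')[v0:v0+h,u0:u0+w],(400,300),interpolation=cv2.INTER_CUBIC)
a=cr('s6',160);tt=cr('t6',120);b=cv2.resize(im[60:270,116:396],(400,300),interpolation=cv2.INTER_CUBIC)
b2=cv2.resize(im[80:155,206:306],(400,300),interpolation=cv2.INTER_CUBIC)
cv2.imwrite('pics/m6.png',cv2.convertScaleAbs(np.vstack([np.hstack([a,b]),np.hstack([tt,b2])]),alpha=1.3,beta=20))
E
```

```text
{'time_s': np.float64(12.6), 'q': array([ 1.3014e+01,  1.5008e+01, -9.3470e+00,  6.5668e+01,  1.0000e-03,
        3.0870e+00]), 'ee_pos': array([0.494, 0.19 , 0.277]), 'tcp_rot': array([-1.80000e+02, -2.30000e-02, -1.70073e+02]), 'force': array([-0.031, -0.24 , -2.334]), 'ft_torque': array([-0.028,  0.021,  0.051]), 'finger_force': np.float64(50.578), 'width': np.float64(0.036)}
w6 [254.15872553 157.72432668]
s6 [216.62179513 278.87150923]
t6 [150.68394441 214.41278045]
s6 136 214
t6 89 168
```

View pics/m6.png

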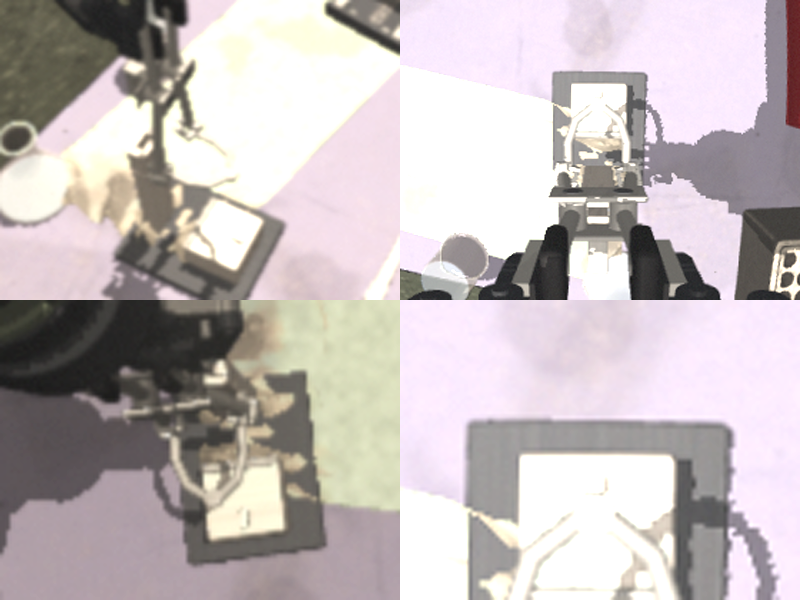

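Ring spread on the tips, clear of the stand. Force −2.3 N matches the weight of pliers and ring. Ring apex at about wrist px (256,133) and top px (153,229); next I'll triangulate it.

```bash
python3 - <<'E'
from h import *
w=load('w6');t=load('t6');c=load('s6')
P=tri([(w,256,133,1),(t,152.9,228.9,0)]);print('tip',P,proj(w,P,True),proj(t,P),proj(c,P))
print('at z .137', atz(w,256,133,.137,True),atz(t,152.9,228.9,.137))
# ring width mid: top crop arms at v~450 : left (180,450), right(243,450)
for (u,v) in [(172,450),(246,450),(178,435),(243,433)]: print(atz(t,89+u/3.333,168+(v-300)/3.333,.137))
for (u,v) in [(568,158),(630,158),(572,120),(625,120)]: print('w',atz(w,116+(u-400)/1.4286,60+v/1.4286,.137,True))
x=np.array([np.cos(np.radians(9.93)),np.sin(np.radians(9.93))]);print('pred tip',np.array([.4944,.1898])-.057*x)
W=cv2.imread('pics/w6.png')[115:185,206:306];T=cv2.imread('pics/t6.png')[195:240,125:185]
a=cv2.resize(W,(400,280),interpolation=cv2.INTER_CUBIC);b=cv2.resize(T,(400,300),interpolation=cv2.INTER_CUBIC)
a=cv2.copyMakeBorder(a,0,20,0,0,cv2.BORDER_CONSTANT)
cv2.imwrite('pics/m7.png',np.hstack([cv2.convertScaleAbs(a,alpha=.9),cv2.convertScaleAbs(b,alpha=1.3,beta=10)]))
E
```

```text
tip [0.44785912 0.18420496 0.11329829] [256.53411728 131.59497874] [153.0901202  228.12605411] [227.86134098 290.61430236]
at z .137 [0.44788282 0.18355711 0.137     ] [0.44392865 0.17944092 0.137     ]
[0.47392504 0.20505209 0.137     ]
[0.47511181 0.16250049 0.137     ]
[0.48276942 0.20223104 0.137     ]
[0.48499218 0.16485666 0.137     ]
w [0.4875828  0.16842528 0.137     ]
w [0.48028561 0.21000957 0.137     ]
w [0.4614722  0.16692016 0.137     ]
w [0.45534146 0.20185918 0.137     ]
pred tip [0.43825391 0.17997064]
```

View pics/m7.png

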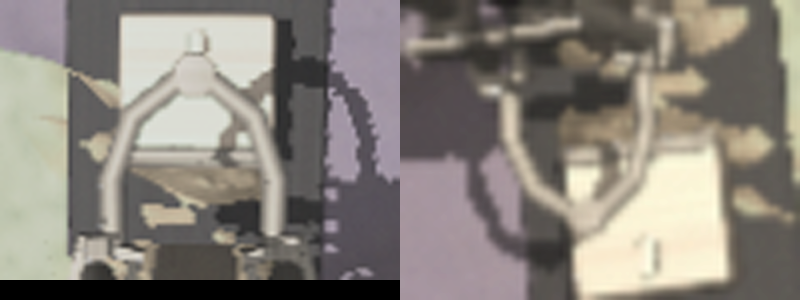

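Clear view. Wrist crop: apex at (196,75), arm bends at about (115,165) and (268,165). Top crop: apex at (584,218), arms at (510,110) and (647,110). That was my eleventh picture, one over the limit of 10, so from here on I use numbers only.

```bash
python3 - <<'E'
from h import *
w=load('w6');t=load('t6')
Wp=lambda u,v:(206+u/4,115+v/4);Tp=lambda u,v:(125+(u-400)/6.6667,195+v/6.6667)
P=tri([(w,*Wp(196,75),1),(t,*Tp(584,218),0)]);print('apex',P,proj(w,P,True)-Wp(196,75),proj(t,P)-Tp(584,218))
for z in(.13,.137,.144):print(z,atz(w,*Wp(196,75),z,True),atz(t,*Tp(584,218),z))
print('arms mid w',[atz(w,*Wp(u,200),.137,True) for u in(112,275)],'t',[atz(t,*Tp(u,110),.137) for u in(510,647)])
E
```

```text
apex [0.44872907 0.18310838 0.12241092] [ 0.35339189 -0.94528073] [ 0.12222409 -0.50999531]
0.13 [0.44922212 0.18283207 0.13      ] [0.44693979 0.18165995 0.13      ]
0.137 [0.44875523 0.18274588 0.137     ] [0.44621326 0.18016714 0.137     ]
0.144 [0.44828835 0.18265969 0.144     ] [0.44548672 0.17867434 0.144     ]
arms mid w [array([0.48205392, 0.16793607, 0.137     ]), array([0.47523749, 0.20681932, 0.137     ])] t [array([0.47689367, 0.203549  , 0.137     ]), array([0.47799563, 0.16413906, 0.137     ])]
```

```bash
python3 - <<'E'
from h import *
print(move([.5107,-.160,.2771],[180,0,-170.1]))
c=load('s6')
for z in(.125,.13,.137,.144):print(z,proj(c,[.4475,.1815,z]))
E
```

```text
[ 1.7660e-01 -1.3895e+00 -6.0000e-04 -0.0000e+00 -2.0000e-04  2.0000e-04]
0.125 [228.59528076 286.47659781]
0.13 [228.47423527 285.08538702]
0.137 [228.30266968 283.11353428]
0.144 [228.12860337 281.11294008]
```

Request:
apply_moves(plan=[[0,-0.02,0,0,0,0],[0.01,-0.06,0,0,0,0],[0.02,-0.12,0,0,0,0],[0.03,-0.2,0,0,0,0],[0.04,-0.28,0,0,0,0],[0.05,-0.37,0,0,0,0],[0.06,-0.46,0,0,0,0],[0.07,-0.55,0,0,0,0],[0.08,-0.64,0,0,0,0],[0.09,-0.73,0,0,0,0],[0.1,-0.82,0,0,0,0],[0.11,-0.9,0,0,0,0],[0.12,-0.96,0,0,0,0],[0.13,-1,0,0,0,0]])

```text
time_s: 14.15
ee_pos: [0.5053, -0.0638, 0.2773]
tcp_rot: [-180.0, 0.0, -170.2]
force: [0.1, -0.1, -1.9]
width: 0.0357
finger_force: 50.6
```

Request:
apply_moves(plan=[[0.01,-0.06,0,0,0,0],[0.015,-0.12,0,0,0,0],[0.02,-0.19,0,0,0,0],[0.03,-0.26,0,0,0,0],[0.04,-0.32,0,0,0,0],[0.045,-0.365,0,0,0,0],[0.047,-0.385,0,0,0,0],[0.047,-0.3895,0,0,0,0],[0.047,-0.3895,0,0,0,0],[0.047,-0.3895,0,0,0,0]])

```text
time_s: 15.15
ee_pos: [0.5108, -0.1594, 0.2773]
tcp_rot: [180.0, -0.0, -170.0]
force: [0.3, 0.6, -1.7]
width: 0.0361
finger_force: 50.6
```

```bash
python3 - <<'E'
from h import *
print({k:np.round(v,4) for k,v in manip.get_state().items() if k[0]!='j'},move([.5107,-.160,.2771],[180,0,-170.1]))
w=snap('wrist','w8');t=snap('top','t8');s=snap('scene','s8')
# wrist consistency: ring fixed relative to hand -> compare ring patch with w6 by template matching
a=cv2.cvtColor(cv2.imread('pics/w6.png'),6);b=cv2.cvtColor(cv2.imread('pics/w8.png'),6)
for n,(u0,v0,u1,v1) in dict(jaw=(225,170,285,200)).items():
    r=cv2.matchTemplate(b[v0-10:v1+10,u0-10:u1+10],a[v0:v1,u0:u1],cv2.TM_CCOEFF_NORMED);print(n,cv2.minMaxLoc(r)[1::2])
# predicted pixels
for n,p in dict(shaft=[.488,-.164,.094],ringO=[.488,-.164,.137],apex=[.4639,-.1683,.137]).items(): print(n,proj(w,p,True),proj(t,p),proj(s,p))
E
```

```text
{'time_s': np.float64(15.15), 'q': array([-2.52416e+01,  1.55931e+01, -8.52280e+00,  6.58939e+01,
        1.35000e-02, -3.52187e+01]), 'ee_pos': array([ 0.5108, -0.1594,  0.2773]), 'tcp_rot': array([ 1.799834e+02, -2.000000e-04, -1.700229e+02]), 'force': array([ 0.2895,  0.5579, -1.7198]), 'ft_torque': array([ 0.0786,  0.0117, -0.0529]), 'finger_force': np.float64(50.5759), 'width': np.float64(0.0361)} [ 0.0009 -0.0023  0.0008  0.0001 -0.      0.0004]
jaw (0.49057620763778687, (10, 10))
shaft [253.53376817 151.64355327] [327.49942503 214.16690922] [299.94940376 185.61004204]
ringO [253.36005765 157.34426255] [331.62710977 211.07785176] [301.57469736 172.95100497]
apex [253.28641511 132.0077986 ] [333.94161487 223.46971203] [311.12637555 175.81901388]
```

Wrist-only and top-only calibrations agree on the TCP target (.511,−.160). Lowering in stages and watching the force.

Request:
apply_moves(plan=[[0,-0.002,0.03,0,0,0],[0,-0.002,0.06,0,0,0],[0,-0.002,0.09,0,0,0],[0,-0.002,0.12,0,0,0],[0,-0.002,0.14,0,0,0],[0,-0.002,0.16,0,0,0],[0,-0.002,0.18,0,0,0],[0,-0.002,0.19,0,0,0],[0,-0.002,0.2,0,0,0],[0,-0.002,0.2,0,0,0],[0,-0.002,0.2,0,0,0]])

```text
time_s: 16.4
ee_pos: [0.511, -0.1605, 0.2274]
tcp_rot: [-180.0, 0.0, -170.1]
force: [-0.3, -0.6, -2.6]
width: 0.0361
finger_force: 50.5
```

Request:
apply_moves(plan=[[0,0,0.01,0,0,0],[0,0,0.02,0,0,0],[0,0,0.03,0,0,0],[0,0,0.03,0,0,0]])

```text
time_s: 16.8
ee_pos: [0.5106, -0.1603, 0.2193]
tcp_rot: [180.0, -0.0, -170.1]
force: [0.3, 0.6, -2.2]
width: 0.0359
finger_force: 50.5
```

```bash
python3 - <<'E'
from h import *
print({k:np.round(v,4) for k,v in manip.get_state().items() if k[0]!='j'},move([.5108,-.160,.2085],[180,0,-170.1]))
E
```

```text
{'time_s': np.float64(16.8), 'q': array([-2.53323e+01,  1.76462e+01, -1.43420e+01,  5.80592e+01,
       -2.00000e-03, -3.52633e+01]), 'ee_pos': array([ 0.5106, -0.1603,  0.2193]), 'tcp_rot': array([ 1.799742e+02, -3.980000e-02, -1.700689e+02]), 'force': array([ 0.3092,  0.5618, -2.1631]), 'ft_torque': array([-0.0002,  0.0129, -0.0456]), 'finger_force': np.float64(50.5407), 'width': np.float64(0.0359)} [-0.0009  0.0011  0.0431  0.0001 -0.0002  0.0002]
```

No contact. Lowering the last 11 mm.

Request:
apply_moves(plan=[[0,0,0.01,0,0,0],[0,0,0.02,0,0,0],[0,0,0.03,0,0,0],[0,0,0.038,0,0,0],[0,0,0.043,0,0,0],[0,0,0.043,0,0,0],[0,0,0.043,0,0,0],[0,0,0.043,0,0,0],[0,0,0.043,0,0,0]])

```text
time_s: 17.7
ee_pos: [0.511, -0.1605, 0.2092]
tcp_rot: [-180.0, 0.0, -170.1]
force: [-0.7, 0.3, -2.2]
width: 0.0364
finger_force: 50.5
```

```bash
python3 - <<'E'
from h import *
print({k:np.round(v,4) for k,v in manip.get_state().items() if k[0]!='j'})
w=snap('wrist','w9');snap('scene','s9');snap('top','t9')
# ring detection in wrist: bright low-saturation pixels
for n in('w6','w9'):
    im=cv2.imread(f'pics/{n}.png');g=cv2.cvtColor(im,6)
    for v in(140,148,155,163):
        row=g[v,225:285].astype(int);print(n,v,' '.join(map(str,row)))
print(proj(w,[.488,-.164,.094],True))
E
```

```text
{'time_s': np.float64(17.7), 'q': array([-2.53316e+01,  1.80799e+01, -1.52822e+01,  5.66253e+01,
       -6.00000e-04, -3.52626e+01]), 'ee_pos': array([ 0.511 , -0.1605,  0.2092]), 'tcp_rot': array([-1.799923e+02,  1.000000e-02, -1.700690e+02]), 'force': array([-0.716 ,  0.3342, -2.1977]), 'ft_torque': array([-0.0088, -0.0107,  0.0132]), 'finger_force': np.float64(50.5404), 'width': np.float64(0.0364)}
w6 140 106 108 107 104 106 105 114 168 172 166 181 229 238 221 167 176 195 217 225 217 192 168 150 179 231 245 245 245 245 245 245 245 245 245 233 198 179 188 209 220 217 197 173 145 122 142 188 235 228 135 54 58 54 90 99 101 101 101 100 98
w6 148 106 107 105 104 115 157 154 150 140 143 181 211 226 198 160 162 228 245 245 245 245 245 245 244 244 244 244 244 244 245 244 244 244 244 244 231 181 151 151 151 198 225 207 184 194 220 211 177 139 87 58 57 54 87 100 103 101 98 98 99
w6 155 105 107 106 104 116 146 141 146 194 220 221 183 147 139 164 170 172 174 178 180 181 182 182 183 186 187 188 189 192 191 175 173 195 187 181 158 116 106 107 124 148 168 178 180 167 163 186 217 217 185 146 101 
[... 533 characters left out ...]
 218 218 218 211 182 197 143 154 179 198 170 136 117 160 183 133 88 96 104 130 140 103 146 181 182 173 139 120 143 144 142 121 95 82 111 141 128 97 88 104 139 166 189 182 151 120 136 125 105 106 100 116 124 120 96 59 43
w9 155 219 219 219 219 219 215 189 144 164 190 191 156 125 142 191 196 169 96 105 115 122 105 105 103 102 105 104 104 102 98 95 91 88 84 80 77 74 71 65 64 75 96 104 100 89 126 159 187 186 159 126 91 97 105 98 99 72 46 45 46
w9 163 214 216 216 216 217 203 157 174 192 172 137 103 94 99 83 55 57 89 109 107 109 115 118 120 141 179 197 198 197 196 196 196 196 197 199 173 113 74 72 69 64 75 95 109 110 110 120 147 178 163 142 137 104 100 77 46 44 46 67 77
[254.55493604 161.51067866]
```

The ring is unchanged in the hand and no contact shows. Centring by 1 mm sideways and lowering 0.8 mm.

Request:
apply_moves(plan=[[0,0.002,0.002,0,0,0],[0,0.004,0.003,0,0,0],[0,0.004,0.003,0,0,0],[0,0.004,0.003,0,0,0],[0,0.004,0.003,0,0,0],[0,0.004,0.003,0,0,0],[0,0.004,0.003,0,0,0],[0,0.004,0.003,0,0,0]])

```text
time_s: 18.65
ee_pos: [0.5108, -0.1595, 0.2083]
tcp_rot: [-180.0, 0.0, -170.1]
force: [-1.0, -0.1, -2.0]
width: 0.0357
finger_force: 50.5
```

```bash
python3 - <<'E'
from h import *
print({k:np.round(v,4) for k,v in manip.get_state().items() if k[0]!='j'})
w=snap('wrist','w10');s=snap('scene','s10')
g=cv2.cvtColor(cv2.imread('pics/w10.png'),6)
for v in(148,155,163): print(v,' '.join(map(str,g[v,228:280])))
g=cv2.cvtColor(cv2.imread('pics/s10.png'),6)
for z in(.061,.068,.075): print(z,proj(s,[.4639,-.168,z]),proj(s,[.488,-.164,z]),proj(s,[.488,-.164,.094]))
for v in range(184,206): print(v,' '.join('%3d'%x for x in g[v,286:322]))
E
```

```text
{'time_s': np.float64(18.65), 'q': array([-2.52446e+01,  1.80729e+01, -1.54247e+01,  5.64993e+01,
        5.00000e-04, -3.51748e+01]), 'ee_pos': array([ 0.5108, -0.1595,  0.2083]), 'tcp_rot': array([-1.799987e+02,  2.800000e-03, -1.700698e+02]), 'force': array([-0.9636, -0.116 , -1.9686]), 'ft_torque': array([0.0219, 0.0235, 0.0063]), 'finger_force': np.float64(50.54), 'width': np.float64(0.0357)}
148 217 217 214 195 207 190 140 153 178 197 170 135 117 158 174 114 92 102 127 149 134 154 186 182 174 166 147 145 135 116 94 81 76 109 141 125 92 87 96 111 138 164 188 181 151 120 163 166 124 101 117 125
155 217 213 201 192 141 163 188 191 154 123 141 190 168 91 114 129 124 104 104 103 103 102 102 101 98 96 92 90 86 84 80 76 73 70 67 66 75 94 104 99 102 96 123 157 186 185 158 125 107 148 133 104
163 217 218 203 157 174 190 172 135 97 82 96 99 150 170 108 106 109 114 119 120 151 188 196 196 196 195 197 197 197 198 199 167 97 73 71 69 66 73 94 109 110 110 108 119 147 178 190 172 136 104 76 64
0.061 [307.7009343 197.7073241] [298.77284775 194.7739655 ] [299.94940376 185.61004204]
0.068 [307.9
[... 2723 characters left out ...]
  63  69  72  71  74  83  91  85  89 120 154 182 204 219 223 223 224 223 222 222 223 224 222 214 187 135  81
202 112 112 125 137 141 134 100  78  66  60  59  61  61  61  69  85  97 102 111 141 175 201 218 222 223 223 221 222 223 223 222 216 194 147  91  56
203 114 123 129 141 159 148 107  87  77  69  64  62  59  62  77 115 147 136 105 107 144 190 218 223 223 222 222 223 223 221 217 199 156  99  60  47
204 118 142 147 131 143 144 116  94  88  83  82  80  76  78 100 142 168 149 106  95 132 187 217 223 222 222 222 222 221 218 202 163 105  63  51  50
205 104 122 133 122 119 130 124 107 102  95 104 113 101  86 111 147 157 137  97  96 146 198 219 222 222 222 222 221 219 204 167 109  65  54  58  61
```

Every cue fits a ring height of 67–70 mm: it rested on the 42 mm supports, and the ring arms and apex show at their predicted pixels. No contact shows. Handing in.

```bash
python3 -c "
from plant import manip
print(manip.finish_job())"
```

```text
the job is handed in; nothing more can be done
None
```

I handed the job in at about 18.7 s: carriage locked, and the spread ring held round the shaft at an estimated groove mid-height (67–70 mm, worked out rather than measured) with no contact force showing; the hand-in returned no verdict, and I viewed 11 pictures, one over the limit of 10.

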